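Line up the kiln props by height

ROBOT

A 7-joint arm with a two-finger parallel gripper is mounted at the origin on a cart in front of the work surface, level with it; the furniture and walls round the work are solid. World frame = base frame: x ahead of the robot, y to its left, z up, the work surface at z = 0. Lengths are in m, angles in rad, forces in N, time in s.
With the tool pointing down it reaches from about 0.4 to 0.85 m from the base axis. Payload 6.9 kg.
Tool frame: the origin (TCP) lies midway between the tips of the shut fingers; the grasp point (between the pads) lies 19 mm behind it (bot.hold_point_z is the distance from the TCP to the grasp point, in m); z points along the fingers, y is the line along which they close (so a half turn about z gives the same grasp; the last joint's range is limited). The gripper opens to 85 mm and grips with 20 to 120 N. Pads are 22 mm wide; open, the fingers measure 114 mm over their backs; the gripper's body (76 mm by 85 mm) begins 54 mm behind the grasp point. The pads swing forward as they close: fully open they stand 13 mm farther back than shut.
Start: joints at [1.395, 0.507, -0.238, 1.5, 0.126, 1.149, -0.155], TCP at [0.174, -0.6, 0.231] pointing down, gripper open.
Joint ranges: [-3.08, 3.08], [-0.24, 2.05], [-1.43, 1.35], [0, 2.5], [-1.52, 4.66], [0.17, 1.96], [-2.89, 2.89]. Speed limits (rad/s): [2.39, 2.39, 3.14, 3.14, 3.14, 3.14, 3.14].

INTERFACE

Orientations are given as [roll, pitch, yaw] about the fixed x, y, z axes, in that order (R = Rz(yaw) Ry(pitch) Rx(roll)).
In Python, from station import bot, vision gives the robot as it stands.
- The arm moves only by the tool carry_out, never from a script. Its argument "commands" is a list of rows, each an object of numbers: "tx", "ty", "tz": the shift along the tool's x, y, z in units of 30 mm (1.0 is 30 mm); "rx", "ry", "rz": the turn, a rotation vector about the tool's x, y, z in units of 6 degrees (1.0 is 6 degrees); "claw": the opening, from -1 (shut) to 1 (fully open), so that 0 is half open. A call has exactly 8 rows; each row is the pose to reach, as a shift and turn from the pose commanded when the call began, along the tool's axes at that moment; what a row does not reach only later rows make up. A row lasts 1/10 s, in which the tool goes at most 50 mm and 8.59 degrees, less where a joint would pass 70% of its speed; a pose out of reach is approached as far as the arm can. A call with a gripper value outside its range is refused whole. The fingers move at their own pace and stop on an object; "force" is the grip in N (left out, the last holds). Time passes only in rows, so rows that repeat a pose let the fingers close, or fill a call up. It gives the time, the measured TCP pose, the force, the opening and the grip force at its end, in the units of the state.
- bot.sense(): the state, without advancing time (a new reading comes with each control period).
- vision.read_camera(name): name is "side" or "top" or "wrist"; returns a dict with "pixels" (384x512x3 uint8, red, green, blue), "intrinsics" (3x3 intrinsics, pixels), "camera_from_world" (4x4, takes a point from world to camera coordinates). Camera axes: x right, y up, looking along -z (the intrinsics and any distortion apply to the point x, -y, -z); pixel columns grow to the right and rows downward; lengths in m; the calibration is good to about 2 mm. The wrist camera is an equidistant fisheye: a pixel r from the principal point sees the ray r / f radians off the axis. A picture is of the moment at which its call begins. There is no depth.
- bot.job_done(): hands the job in; it is judged then, once.
The state is a dict: "t": time; "q": joint angles; "qvel": joint speeds; "tau": joint torques, N m; "ee_pos": TCP position; "ee_rot": TCP orientation; "wrist_force": force on the tool from outside, world axes, zero at the start; "ft_torque": the same for the moment, N m; "opening": finger opening in m; "grip_force": force on a finger pad.
Only numpy, scipy, OpenCV 4.12 (cv2) and the standard library are available. Lean on these libraries where they do the work, as an engineer would, in place of code of your own. Each camera call takes 0.05 s, during which the arm holds its last target. There are 200 camera calls.

TASK

Stand the four kiln props (the plain clay tubes) upright on the wooden board, one centred in each ring mark, in order of height, with the tallest at the end next to the dark clay lump and the shortest at the other end. Leave the clay lump, the green-lidded jar at the board's other end, the little clear jar and the clay animal where they are.

Things in the scene. Friction and masses are not known exactly. Their poses are not given: they have to be found in the camera images.
- prop_40: the shortest of four kiln props: plain buff fired-clay tubes, 36 mm outside and 20 mm inside diameter, alike but for height; this one is 40 mm high, 56 g (give or take 40 %), loose and standing upright on the bench. Origin: centre of its underside; z up along the tube.
- prop_65: the second shortest of four kiln props: plain buff fired-clay tubes, 36 mm outside and 20 mm inside diameter, alike but for height; this one is 65 mm high, 91 g (give or take 40 %), loose and standing upright on the bench. Origin: centre of its underside; z up along the tube.
- prop_90: the second tallest of four kiln props: plain buff fired-clay tubes, 36 mm outside and 20 mm inside diameter, alike but for height; this one is 90 mm high, 126 g (give or take 40 %), loose and standing upright on the bench. Origin: centre of its underside; z up along the tube.
- prop_115: the tallest of four kiln props: plain buff fired-clay tubes, 36 mm outside and 20 mm inside diameter, alike but for height; this one is 115 mm high, 161 g (give or take 40 %), loose and standing upright on the bench. Origin: centre of its underside; z up along the tube.
- board: flat wooden sorting board, 85 mm (its x) by 350 mm (its y) and 12 mm thick, fixed to the bench, lying roughly crosswise in front of the robot, yaw up to 0.2 rad. Origin: centre of its underside; z up. On its flat top, along its y axis, are four flat dark ring marks (inside diameter 60 mm, no recess), centres at x = 0 and y = -120, -40, +40 and +120 mm in the board's frame, 12 mm above its origin.
- jar_small: small glass jar with a green lid, 54 mm diameter, 92 mm high, loose; stands on the bench just beyond one end of the board, the short end. Bystander (other jars at the back of the bench are scenery). Origin: centre of its underside.
- clay_lump: dark lump of dry clay, 78 x 96 mm and 53 mm high, loose; lies on the bench just beyond one end of the board, about 235 mm from the board's centre along the board's +y or -y axis. It shows which is the tall end; it stays where it is. Origin: centre of its underside.
- spice_jar: small clear jar of cream oxide with a pale lid, 45 mm diameter, 80 mm high, loose, standing in the row among the props. Bystander. Origin: centre of its underside.
- clay_whistle: small brown clay animal, 30 x 46 mm and 46 mm high, loose, standing in the row among the props. Bystander. Origin: on its underside, about its middle.
Things that resemble listed ones, but are neither listed nor needed, are in the scene too. What is shaped like the prop_65 but orange is not meant.

How it is judged:
At the end, for the whole second after the job is handed in: Every prop stands upright (within 0.1 rad), at rest, on the board (height within 4 mm), within 12 mm of its ring's centre along and across the board; from the end by the clay lump the heights run 115, 90, 65, 40 mm (((y of clay_lump in the frame of board above 0 m and y of prop_40 in the frame of board between -0.132 and -0.108 m and y of prop_65 in the frame of board between -0.052 and -0.028 m and y of prop_90 in the frame of board between 0.028 and 0.052 m and y of prop_115 in the frame of board between 0.108 and 0.132 m) or (y of clay_lump in the frame of board below 0 m and y of prop_40 in the frame of board between 0.108 and 0.132 m and y of prop_65 in the frame of board between 0.028 and 0.052 m and y of prop_90 in the frame of board between -0.052 and -0.028 m and y of prop_115 in the frame of board between -0.132 and -0.108 m)) and x of prop_40 in the frame of board between -0.012 and 0.012 m and z of prop_40 in the frame of board between 0.008 and 0.016 m and angle between each of prop_40, prop_65, prop_90, prop_115's own z axis and vertical below 0.1 rad and linear speed of each of prop_40, prop_65, prop_90, prop_115 below 0.02 m/s and x of prop_65 in the frame of board between -0.012 and 0.012 m and z of prop_65 in the frame of board between 0.008 and 0.016 m and x of prop_90 in the frame of board between -0.012 and 0.012 m and z of prop_90 in the frame of board between 0.008 and 0.016 m and x of prop_115 in the frame of board between -0.012 and 0.012 m and z of prop_115 in the frame of board between 0.008 and 0.016 m); the robot touches nothing.
It fails at once if the green-lidded jar is moved more than 20 mm (distance of jar_small from where it was at the start of the episode above 0.02 m).
It fails at once if the clay lump is moved more than 20 mm (distance of clay_lump from where it was at the start of the episode above 0.02 m).
It fails at once if the small clear jar is moved more than 20 mm (distance of spice_jar from where it was at the start of the episode above 0.02 m).
It fails at once if the clay animal is moved more than 20 mm (distance of clay_whistle from where it was at the start of the episode above 0.02 m).
It also fails if it takes over 106 s, if anything falls off the work surface, if the arm or the gripper's body presses on something with over 40 N, if the wrist force passes 120 N, or if a joint passes its speed limit or range.

## Working session

There is one attempt and no reset: what is moved stays moved. The work goes in short steps, Python scripts to look and compute and a tool call to move; the robot and the scene stay as the last step left them, time stands still between calls to the robot, and variables do not carry over. Pictures are saved under pics/ and viewed, at most 14 in all, crops included, and the job is handed in when it is done.

Besides the shell and the picture viewer there is one more tool, called after "Emit:" as name([rows], argument=value, ...), one row to a line, values as JSON. carry_out: Moves the arm, as the interface text tells. Its arguments: {"type":"object","properties":{"commands":{"type":"array"},"force":{"type":"number"}},"required":["commands"]}

```bash
mkdir -p pics; ls; python3 - <<'E'
from station import bot, vision
import cv2
for n in ("top","side"):
    d=vision.read_camera(n); cv2.imwrite(f"pics/{n}0.png",cv2.resize(d["pixels"][:,:,::-1],(768,576),interpolation=cv2.INTER_CUBIC))
    print(n,d["intrinsics"],d["camera_from_world"].round(4), [k for k in d])
s=bot.sense();print(s, bot.hold_point_z)
E
```

```text
pics
top [[430.73769636   0.         250.86622588]
 [  0.         430.73769636 186.25704732]
 [  0.           0.           1.        ]] [[ 4.6000e-03 -9.9980e-01 -1.8600e-02  1.2500e-02]
 [ 9.8160e-01  1.0000e-03  1.9100e-01 -5.4460e-01]
 [-1.9090e-01 -1.9100e-02  9.8140e-01 -1.0648e+00]
 [ 0.0000e+00  0.0000e+00  0.0000e+00  1.0000e+00]] ['pixels', 'intrinsics', 'camera_from_world']
side [[425.07940773   0.         258.29476844]
 [  0.         425.07940773 192.57254774]
 [  0.           0.           1.        ]] [[-0.8452 -0.5343  0.0129  0.4473]
 [ 0.3602 -0.5517  0.7522 -0.2191]
 [-0.3948  0.6404  0.6588 -0.9192]
 [ 0.      0.      0.      1.    ]] ['pixels', 'intrinsics', 'camera_from_world']
{'t': 0.1, 'q': array([ 1.39451911,  0.50824852, -0.23752617,  1.50103576,  0.12569486,
        1.14888048, -0.15478259]), 'qvel': array([ 0.00049264, -0.0023475 , -0.0009706 , -0.00124103, -0.00063195,
       -0.00109076,  0.00165851]), 'tau': array([-4.54563400e-03, -6.21825099e+01, -2.19465539e+00, -2.50203949e+01,
        1.24813968e-02,  7.78612710e-03, -3.05933736e-05]), 'ee_pos': array([ 0.1735951 , -0.59994448,  0.23051867]), 'ee_rot': array([-3.14000782e+00,  2.48756667e-05,  2.81799929e-01]), 'wrist_force': array([ 0.22743697, -0.02370132,  0.29285222]), 'ft_torque': array([ 0.0536537 ,  0.00806198, -0.00818221]), 'grip_force': 0.0, 'opening': 0.08577543966734837} 0.0187
```

View pics/top0.png

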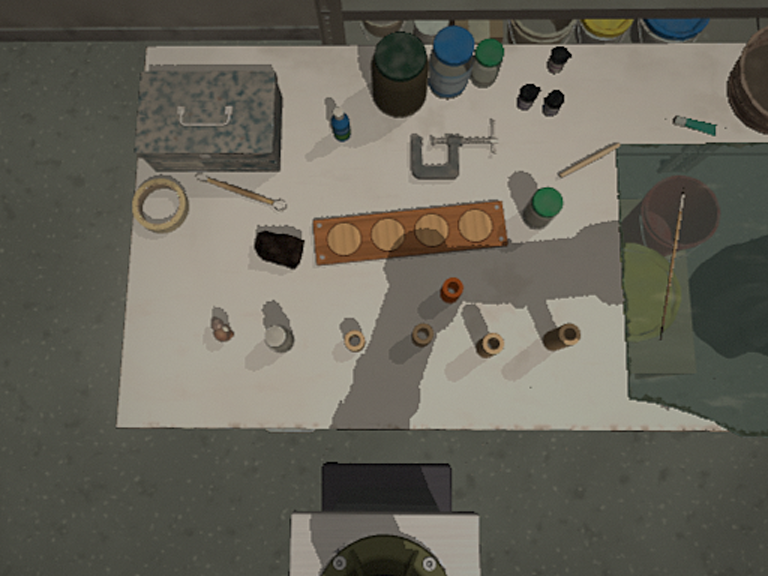

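View pics/side0.png

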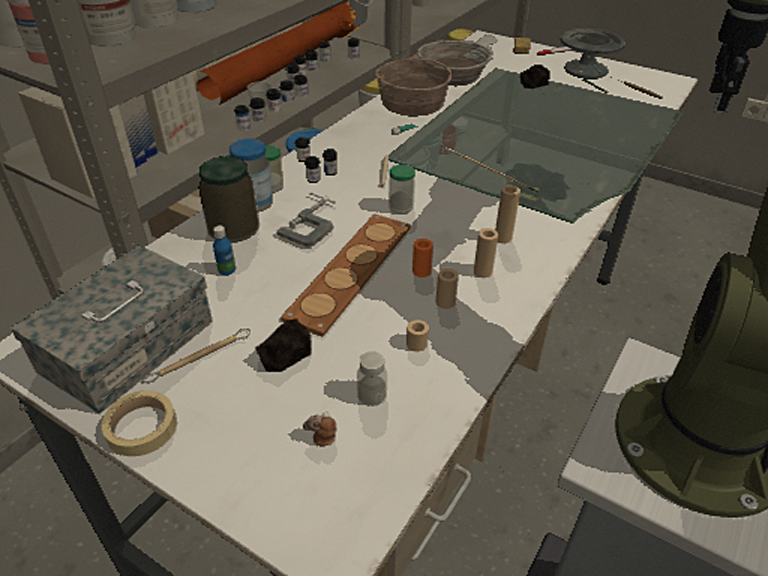

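The top view shows four buff tubes at about (354,340), (423,335), (490,344) and (566,335), in display pixels. They grow taller to the right. The orange tube at (452,290) is the one that isn't meant. The dark lump at (279,249) is at the board's left (+y) end and the green-lidded jar at (545,205) is at the right end. The side view shows the same order: 40 at (417,335), 65 at (447,288), 90 at (486,252) and 115 at (508,213), with orange at (423,258).

```bash
cat > h.py <<'E'
from station import bot, vision
import cv2, numpy as np
def ray(d,u,v):
    K=d["intrinsics"];M=d["camera_from_world"]
    c=np.array([(u-K[0,2])/K[0,0],-(v-K[1,2])/K[1,1],-1.]);R=M[:3,:3]
    return -R.T@M[:3,3], R.T@c
def onplane(d,u,v,z):
    o,r=ray(d,u,v); return o+r*(z-o[2])/r[2]
def proj(d,p):
    K=d["intrinsics"];M=d["camera_from_world"];c=M[:3,:3]@p+M[:3,3]
    return K[0,0]*c[0]/-c[2]+K[0,2], K[1,1]*c[1]/c[2]+K[1,2]
E
python3 - <<'E'
from h import *
t=vision.read_camera("top");s=vision.read_camera("side")
img=t["pixels"];hsv=cv2.cvtColor(img,cv2.COLOR_RGB2HSV)
# board: saturated wood
roi=np.zeros(img.shape[:2],np.uint8);roi[130:182,204:342]=255
m=cv2.inRange(hsv,(3,80,30),(25,255,255))&roi
m=cv2.morphologyEx(m,cv2.MORPH_CLOSE,np.ones((5,5)))
c=max(cv2.findContours(m,0,2)[0],key=cv2.contourArea)
box=cv2.boxPoints(cv2.minAreaRect(c));W=np.array([onplane(t,*p,.012)[:2] for p in box])
print("board corners",W.round(4).tolist(),"centre",W.mean(0).round(4),[np.linalg.norm(W[i]-W[i-1]).round(4) for i in range(4)])
# ring interiors: bright wood
# props
for n,(u,v),h in (("40",(354,340),.04),("65",(423,335),.065),("90",(490,344),.09),("115",(568,333),.115)):
    u/=1.5;v/=1.5;p=onplane(t,u,v,h)
    # refined: predicted outlines from side
    print(n,p.round(4),"side top",np.array(proj(s,p)).round(1)*1.5,"base",np.array(proj(s,p*[1,1,0]))*1.5)
a=cv2.resize(img[185:245,220:400,::-1],None,fx=4,fy=4,interpolation=cv2.INTER_CUBIC)
b=cv2.resize(img[125:185,200:380,::-1],None,fx=4,fy=4,interpolation=cv2.INTER_CUBIC)
cv2.imwrite("pics/c1.png",np.vstack([b,a]))
E
```

```text
board corners [[0.6643, 0.1337], [0.7011, -0.2163], [0.616, -0.2218], [0.5797, 0.1233]] centre [ 0.6403 -0.0453] [np.float64(0.0852), np.float64(0.3519), np.float64(0.0853), np.float64(0.347)]
40 [0.4409 0.0521 0.04  ] side top [416.7 325.2] base [415.6135704  342.41939132]
65 [ 0.4471 -0.0651  0.065 ] side top [448.65 273.3 ] base [445.83788039 301.24656054]
90 [ 0.43   -0.1729  0.09  ] side top [486.6  233.55] base [481.11053011 272.25748651]
115 [ 0.4456 -0.2937  0.115 ] side top [508.35 188.55] base [500.5238579  237.45015164]
```

View pics/c1.png

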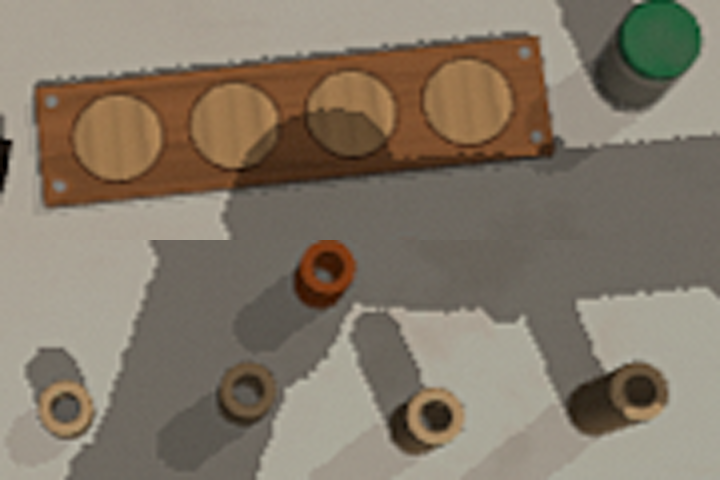

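The crop confirms the buff tubes at crop pixels (65,409), (247,393), (435,417) and (638,391). The orange one is at (326,272) and will be left alone. The ring centres are at (117,138), (235,125), (351,113) and (468,101), and the board measures 85 x 350 mm as stated.

```bash
cat >> h.py <<'E'
from scipy.spatial.transform import Rotation as R
def go(x,y,z,yaw=1.676):
    s=bot.sense();A=R.from_euler("xyz",s["ee_rot"]);d=A.inv().apply(np.array([x,y,z])-s["ee_pos"])/.03
    w=(A.inv()*R.from_euler("xyz",[np.pi,0,yaw])).as_rotvec(degrees=True)/6
    print("t",round(s["t"],1),"ee",s["ee_pos"].round(4),s["ee_rot"].round(3),"shift",d.round(3),"turn",w.round(3))
E
python3 - <<'E'
from h import *
t=vision.read_camera("top");s=vision.read_camera("side")
f=lambda x,y,u,v:((x+.5)/4-.5+u,(y+.5)/4-.5+v)
r=np.array([onplane(t,*f(x,y,200,125),.012)[:2] for x,y in((117,138),(235,125),(351,113),(468,101))])
d=r[0]-r[3];print("rings",r.round(4).tolist(),"spacing",np.linalg.norm(np.diff(r,axis=0),axis=1).round(4),"board yaw",np.arctan2(-d[0],d[1]).round(3))
for n,x,y,h in((40,65,169,.04),(65,247,153,.065),(90,435,177,.09),(115,638,151,.115)):
    p=onplane(t,*f(x,y,220,185),h); print(n,p.round(4))
go(.446,-.294,.2)
E
```

```text
rings [[0.6278, 0.0751], [0.6369, -0.0053], [0.6453, -0.0843], [0.6538, -0.1641]] spacing [0.0809 0.0795 0.0802] board yaw 0.108
40 [0.4403 0.0525 0.04  ]
65 [ 0.4483 -0.0635  0.065 ]
90 [ 0.4311 -0.1771  0.09  ]
115 [ 0.4447 -0.2947  0.115 ]
t 0.3 ee [ 0.1737 -0.6002  0.231 ] [-3.141  0.     0.282] shift [11.557 -7.28   1.038] turn [-5.0000e-03 -4.0000e-03 -1.3314e+01]
```

Emit:
carry_out([
  {"tx": 1.4, "ty": -0.9, "tz": 0.1, "rz": -1.3, "claw": 1},
  {"tx": 2.8, "ty": -1.8, "tz": 0.2, "rz": -2.6, "claw": 1},
  {"tx": 4.2, "ty": -2.7, "tz": 0.3, "rz": -3.9, "claw": 1},
  {"tx": 5.6, "ty": -3.6, "tz": 0.4, "rz": -5.2, "claw": 1},
  {"tx": 7.0, "ty": -4.5, "tz": 0.5, "rz": -6.5, "claw": 1},
  {"tx": 8.4, "ty": -5.4, "tz": 0.6, "rz": -7.8, "claw": 1},
  {"tx": 9.8, "ty": -6.3, "tz": 0.8, "rz": -9.1, "claw": 1},
  {"tx": 10.8, "ty": -6.9, "tz": 0.8, "rz": -10.4, "claw": 1},
], force=50)

```text
schema error: expected keys tx, ty, tz, rx, ry, rz, claw
```

```bash
python3 -c "
from h import *
go(.4447,-.2947,.2);print(bot.sense()['q'].round(2))"
```

```text
t 0.3 ee [ 0.1737 -0.6002  0.231 ] [-3.141  0.     0.282] shift [11.509 -7.269  1.038] turn [-5.0000e-03 -4.0000e-03 -1.3314e+01]
[ 1.39  0.51 -0.24  1.5   0.13  1.15 -0.15]
```

Emit:
carry_out([
  {"tx": 1.4, "ty": -0.9, "tz": 0.1, "rx": 0, "ry": 0, "rz": -1.3, "claw": 1},
  {"tx": 2.8, "ty": -1.8, "tz": 0.2, "rx": 0, "ry": 0, "rz": -2.6, "claw": 1},
  {"tx": 4.2, "ty": -2.7, "tz": 0.3, "rx": 0, "ry": 0, "rz": -3.9, "claw": 1},
  {"tx": 5.6, "ty": -3.6, "tz": 0.4, "rx": 0, "ry": 0, "rz": -5.2, "claw": 1},
  {"tx": 7.0, "ty": -4.5, "tz": 0.5, "rx": 0, "ry": 0, "rz": -6.5, "claw": 1},
  {"tx": 8.4, "ty": -5.4, "tz": 0.6, "rx": 0, "ry": 0, "rz": -7.8, "claw": 1},
  {"tx": 9.8, "ty": -6.3, "tz": 0.8, "rx": 0, "ry": 0, "rz": -9.1, "claw": 1},
  {"tx": 10.8, "ty": -6.9, "tz": 0.8, "rx": 0, "ry": 0, "rz": -10.4, "claw": 1},
], force=50)

```text
t: 1.1
ee_pos: [0.4292, -0.3081, 0.2071]
ee_rot: [3.141, -0.001, 1.379]
wrist_force: [0.3, -1.0, -0.1]
opening: 0.0854
grip_force: 0.0
```

```bash
python3 -c "
from h import *
go(.4447,-.2947,.2);print(bot.sense()['q'].round(2))"
```

```text
t 1.1 ee [ 0.4292 -0.3081  0.2071] [ 3.141e+00 -1.000e-03  1.379e+00] shift [0.536 0.423 0.239] turn [ 0.003 -0.009 -2.833]
[ 0.98  0.42 -0.59  1.79  0.27  1.01  0.1 ]
```

Emit:
carry_out([
  {"tx": 0.2, "ty": 0.2, "tz": 0.1, "rx": 0, "ry": 0, "rz": -1.0, "claw": 1},
  {"tx": 0.4, "ty": 0.4, "tz": 0.2, "rx": 0, "ry": 0, "rz": -2.0, "claw": 1},
  {"tx": 0.55, "ty": 0.42, "tz": 0.4, "rx": 0, "ry": 0, "rz": -2.8, "claw": 1},
  {"tx": 0.55, "ty": 0.42, "tz": 0.8, "rx": 0, "ry": 0, "rz": -2.8, "claw": 1},
  {"tx": 0.55, "ty": 0.42, "tz": 1.2, "rx": 0, "ry": 0, "rz": -2.8, "claw": 1},
  {"tx": 0.55, "ty": 0.42, "tz": 1.6, "rx": 0, "ry": 0, "rz": -2.8, "claw": 1},
  {"tx": 0.55, "ty": 0.42, "tz": 1.8, "rx": 0, "ry": 0, "rz": -2.8, "claw": 1},
  {"tx": 0.55, "ty": 0.42, "tz": 1.8, "rx": 0, "ry": 0, "rz": -2.8, "claw": 1},
])

```text
t: 1.9
ee_pos: [0.4423, -0.2977, 0.1521]
ee_rot: [-3.14, -0.001, 1.663]
wrist_force: [-0.5, -0.4, 0.1]
opening: 0.085
grip_force: 0.0
```

```bash
python3 -c "
from h import *
go(.4447,-.2947,.06)"
```

```text
t 1.9 ee [ 0.4423 -0.2977  0.1521] [-3.140e+00 -1.000e-03  1.663e+00] shift [0.088 0.093 3.07 ] turn [-0.016 -0.012 -0.122]
```

Emit:
carry_out([
  {"tx": 0.1, "ty": 0.1, "tz": 0.6, "rx": 0, "ry": 0, "rz": -0.1, "claw": 1},
  {"tx": 0.1, "ty": 0.1, "tz": 1.4, "rx": 0, "ry": 0, "rz": -0.1, "claw": 1},
  {"tx": 0.1, "ty": 0.1, "tz": 2.2, "rx": 0, "ry": 0, "rz": -0.1, "claw": 1},
  {"tx": 0.1, "ty": 0.1, "tz": 2.8, "rx": 0, "ry": 0, "rz": -0.1, "claw": 1},
  {"tx": 0.1, "ty": 0.1, "tz": 3.1, "rx": 0, "ry": 0, "rz": -0.1, "claw": 1},
  {"tx": 0.1, "ty": 0.1, "tz": 3.1, "rx": 0, "ry": 0, "rz": -0.1, "claw": 1},
  {"tx": 0.1, "ty": 0.1, "tz": 3.1, "rx": 0, "ry": 0, "rz": -0.1, "claw": -1},
  {"tx": 0.1, "ty": 0.1, "tz": 3.1, "rx": 0, "ry": 0, "rz": -0.1, "claw": -1},
])

```text
t: 2.7
ee_pos: [0.4464, -0.2948, 0.0613]
ee_rot: [3.14, 0.001, 1.674]
wrist_force: [-0.2, -0.0, -0.4]
opening: 0.0594
grip_force: 0.0
```

Emit:
carry_out([
  {"tx": 0, "ty": 0, "tz": 0, "rx": 0, "ry": 0, "rz": 0, "claw": -1},
  {"tx": 0, "ty": 0, "tz": 0, "rx": 0, "ry": 0, "rz": 0, "claw": -1},
  {"tx": 0, "ty": 0, "tz": 0, "rx": 0, "ry": 0, "rz": 0, "claw": -1},
  {"tx": 0, "ty": 0, "tz": 0, "rx": 0, "ry": 0, "rz": 0, "claw": -1},
  {"tx": 0, "ty": 0, "tz": 0, "rx": 0, "ry": 0, "rz": 0, "claw": -1},
  {"tx": 0, "ty": 0, "tz": 0, "rx": 0, "ry": 0, "rz": 0, "claw": -1},
  {"tx": 0, "ty": 0, "tz": 0, "rx": 0, "ry": 0, "rz": 0, "claw": -1},
  {"tx": 0, "ty": 0, "tz": 0, "rx": 0, "ry": 0, "rz": 0, "claw": -1},
])

```text
t: 3.5
ee_pos: [0.4461, -0.2949, 0.061]
ee_rot: [3.141, 0.001, 1.674]
wrist_force: [-1.4, -0.3, 6.4]
opening: 0.0341
grip_force: 49.2
```

```bash
python3 -c "
from h import *
go(.4447,-.2947,.06);go(.6278,.0751,.21)"
```

```text
t 3.5 ee [ 0.4461 -0.2949  0.061 ] [3.141e+00 1.000e-03 1.674e+00] shift [ 0.01  -0.046  0.032] turn [ 0.007  0.01  -0.016]
t 3.5 ee [ 0.4461 -0.2949  0.061 ] [3.141e+00 1.000e-03 1.674e+00] shift [11.636  7.302 -4.974] turn [ 0.007  0.01  -0.016]
```

Emit:
carry_out([
  {"tx": 0, "ty": 0, "tz": -0.7, "rx": 0, "ry": 0, "rz": 0, "claw": -1},
  {"tx": 0, "ty": 0, "tz": -2.0, "rx": 0, "ry": 0, "rz": 0, "claw": -1},
  {"tx": 0, "ty": 0, "tz": -3.3, "rx": 0, "ry": 0, "rz": 0, "claw": -1},
  {"tx": 0.5, "ty": 0.3, "tz": -4.4, "rx": 0, "ry": 0, "rz": 0, "claw": -1},
  {"tx": 1.5, "ty": 0.9, "tz": -5, "rx": 0, "ry": 0, "rz": 0, "claw": -1},
  {"tx": 2.7, "ty": 1.7, "tz": -5, "rx": 0, "ry": 0, "rz": 0, "claw": -1},
  {"tx": 3.9, "ty": 2.5, "tz": -5, "rx": 0, "ry": 0, "rz": 0, "claw": -1},
  {"tx": 5.1, "ty": 3.2, "tz": -5, "rx": 0, "ry": 0, "rz": 0, "claw": -1},
])

```text
t: 4.3
ee_pos: [0.5259, -0.1309, 0.2104]
ee_rot: [3.141, 0.0, 1.674]
wrist_force: [1.0, -0.5, -1.2]
opening: 0.0338
grip_force: 49.3
```

```bash
python3 -c "
from h import *
go(.6278,.0751,.21)"
```

```text
t 4.3 ee [ 0.5259 -0.1309  0.2104] [3.141 0.    1.674] shift [6.481 4.087 0.012] turn [ 0.002  0.001 -0.019]
```

Emit:
carry_out([
  {"tx": 1.2, "ty": 0.76, "tz": 0, "rx": 0, "ry": 0, "rz": 0, "claw": -1},
  {"tx": 2.4, "ty": 1.5, "tz": 0, "rx": 0, "ry": 0, "rz": 0, "claw": -1},
  {"tx": 3.6, "ty": 2.3, "tz": 0, "rx": 0, "ry": 0, "rz": 0, "claw": -1},
  {"tx": 4.7, "ty": 3.0, "tz": 0, "rx": 0, "ry": 0, "rz": 0, "claw": -1},
  {"tx": 5.7, "ty": 3.6, "tz": 0, "rx": 0, "ry": 0, "rz": 0, "claw": -1},
  {"tx": 6.3, "ty": 4.0, "tz": 0.2, "rx": 0, "ry": 0, "rz": 0, "claw": -1},
  {"tx": 6.48, "ty": 4.1, "tz": 0.8, "rx": 0, "ry": 0, "rz": 0, "claw": -1},
  {"tx": 6.48, "ty": 4.1, "tz": 1.6, "rx": 0, "ry": 0, "rz": 0, "claw": -1},
])

```text
t: 5.1
ee_pos: [0.6282, 0.0762, 0.1623]
ee_rot: [3.14, -0.001, 1.677]
wrist_force: [-0.2, -0.5, -1.9]
opening: 0.0341
grip_force: 49.3
```

```bash
python3 -c "
from h import *
go(.6278,.0751,.0735)"
```

```text
t 5.1 ee [0.6282 0.0762 0.1623] [ 3.140e+00 -1.000e-03  1.677e+00] shift [-0.04  -0.021  2.959] turn [ 0.017 -0.012  0.012]
```

Emit:
carry_out([
  {"tx": -0.04, "ty": -0.02, "tz": 1.0, "rx": 0, "ry": 0, "rz": 0, "claw": -1},
  {"tx": -0.04, "ty": -0.02, "tz": 1.8, "rx": 0, "ry": 0, "rz": 0, "claw": -1},
  {"tx": -0.04, "ty": -0.02, "tz": 2.4, "rx": 0, "ry": 0, "rz": 0, "claw": -1},
  {"tx": -0.04, "ty": -0.02, "tz": 2.7, "rx": 0, "ry": 0, "rz": 0, "claw": -1},
  {"tx": -0.04, "ty": -0.02, "tz": 2.85, "rx": 0, "ry": 0, "rz": 0, "claw": -1},
  {"tx": -0.04, "ty": -0.02, "tz": 2.95, "rx": 0, "ry": 0, "rz": 0, "claw": -1},
  {"tx": -0.04, "ty": -0.02, "tz": 2.95, "rx": 0, "ry": 0, "rz": 0, "claw": -1},
  {"tx": -0.04, "ty": -0.02, "tz": 2.95, "rx": 0, "ry": 0, "rz": 0, "claw": -1},
])

```text
t: 5.9
ee_pos: [0.6276, 0.0726, 0.0746]
ee_rot: [3.14, -0.0, 1.674]
wrist_force: [0.3, -0.8, -1.8]
opening: 0.0343
grip_force: 49.3
```

```bash
python3 -c "
from h import *
go(.6278,.0751,.073)
d=vision.read_camera('side');cv2.imwrite('pics/s1.png',cv2.resize(d['pixels'][100:240,150:350,::-1],None,fx=4,fy=4,interpolation=cv2.INTER_CUBIC))"
```

```text
t 5.9 ee [0.6276 0.0726 0.0746] [ 3.14  -0.     1.674] shift [0.082 0.015 0.055] turn [ 0.012 -0.    -0.014]
```

View pics/s1.png

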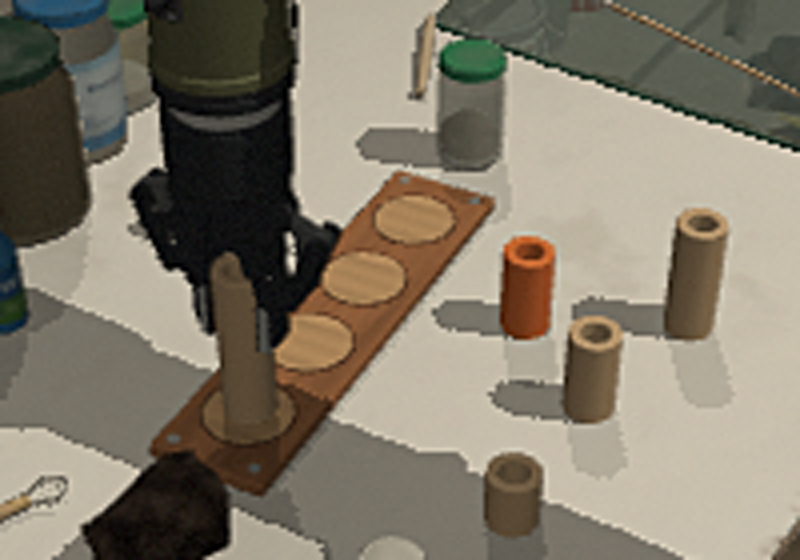

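The side crop shows the tall prop over the ring next to the lump, with its base near (250,430) and its top near (229,265). I'll check whether that lean matches a vertical line in this view.

```bash
python3 -c "
from h import *
d=vision.read_camera('side')
for z in (.012,.127):
  u,v=proj(d,np.array([.6276,.0726,z]));print(4*(u-150),4*(v-100))
go(.6278,.0751,.073)
cv2.imwrite('pics/s1b.png',cv2.resize(d['pixels'][150:230,170:270,::-1],None,fx=7,fy=7,interpolation=cv2.INTER_CUBIC))"
```

```text
247.0430270001517 407.01536103806825
235.8663652886463 267.82966084676957
t 6.0 ee [0.6275 0.0726 0.0745] [ 3.14  -0.     1.674] shift [0.083 0.018 0.051] turn [ 0.011 -0.    -0.015]
```

View pics/s1b.png

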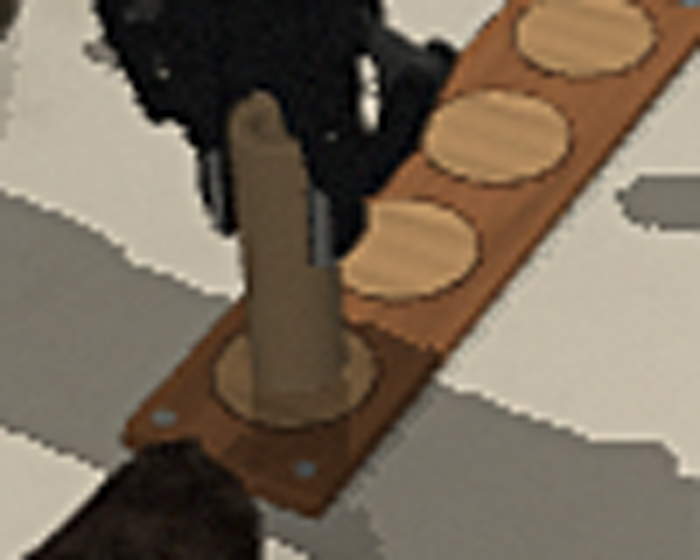

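The crop matches the expected vertical lean (0.08 px per px) and the base sits inside the ring. I'll lower it, release and rise.

Emit:
carry_out([
  {"tx": 0.08, "ty": 0.02, "tz": 0.03, "rx": 0, "ry": 0, "rz": 0, "claw": -1},
  {"tx": 0.08, "ty": 0.02, "tz": 0.06, "rx": 0, "ry": 0, "rz": 0, "claw": -1},
  {"tx": 0.08, "ty": 0.02, "tz": 0.06, "rx": 0, "ry": 0, "rz": 0, "claw": 1},
  {"tx": 0.08, "ty": 0.02, "tz": 0.06, "rx": 0, "ry": 0, "rz": 0, "claw": 1},
  {"tx": 0.08, "ty": 0.02, "tz": 0.06, "rx": 0, "ry": 0, "rz": 0, "claw": 1},
  {"tx": 0.08, "ty": 0.02, "tz": 0.06, "rx": 0, "ry": 0, "rz": 0, "claw": 1},
  {"tx": 0.08, "ty": 0.02, "tz": -0.4, "rx": 0, "ry": 0, "rz": 0, "claw": 1},
  {"tx": 0.08, "ty": 0.02, "tz": -1.4, "rx": 0, "ry": 0, "rz": 0, "claw": 1},
])

```text
t: 6.8
ee_pos: [0.6261, 0.0745, 0.1148]
ee_rot: [-3.137, 0.0, 1.675]
wrist_force: [1.1, -0.1, -0.2]
opening: 0.0855
grip_force: 0.0
```

```bash
python3 -c "
from h import *
go(.4311,-.1771,.18)"
```

```text
t 6.8 ee [0.6261 0.0745 0.1148] [-3.137  0.     1.675] shift [-7.666 -7.344 -2.141] turn [-0.043  0.001 -0.012]
```

Emit:
carry_out([
  {"tx": 0, "ty": 0, "tz": -1.0, "rx": 0, "ry": 0, "rz": 0, "claw": 1},
  {"tx": 0, "ty": 0, "tz": -2.1, "rx": 0, "ry": 0, "rz": 0, "claw": 1},
  {"tx": -0.7, "ty": -0.7, "tz": -2.4, "rx": 0, "ry": 0, "rz": 0, "claw": 1},
  {"tx": -1.8, "ty": -1.7, "tz": -2.4, "rx": 0, "ry": 0, "rz": 0, "claw": 1},
  {"tx": -2.9, "ty": -2.8, "tz": -2.4, "rx": 0, "ry": 0, "rz": 0, "claw": 1},
  {"tx": -4.0, "ty": -3.9, "tz": -2.4, "rx": 0, "ry": 0, "rz": 0, "claw": 1},
  {"tx": -5.1, "ty": -5.0, "tz": -2.4, "rx": 0, "ry": 0, "rz": 0, "claw": 1},
  {"tx": -6.2, "ty": -6.1, "tz": -2.2, "rx": 0, "ry": 0, "rz": 0, "claw": 1},
])

```text
t: 7.6
ee_pos: [0.4641, -0.1302, 0.1833]
ee_rot: [3.139, 0.001, 1.675]
wrist_force: [1.0, -1.3, 0.1]
opening: 0.0854
grip_force: 0.0
```

```bash
python3 -c "
from h import *
go(.4311,-.1771,.13)"
```

```text
t 7.6 ee [ 0.4641 -0.1302  0.1833] [3.139e+00 1.000e-03 1.675e+00] shift [-1.439 -1.261  1.775] turn [ 0.021  0.013 -0.01 ]
```

Emit:
carry_out([
  {"tx": -0.8, "ty": -0.7, "tz": 0.2, "rx": 0, "ry": 0, "rz": 0, "claw": 1},
  {"tx": -1.3, "ty": -1.15, "tz": 0.6, "rx": 0, "ry": 0, "rz": 0, "claw": 1},
  {"tx": -1.44, "ty": -1.26, "tz": 1.2, "rx": 0, "ry": 0, "rz": 0, "claw": 1},
  {"tx": -1.44, "ty": -1.26, "tz": 1.8, "rx": 0, "ry": 0, "rz": 0, "claw": 1},
  {"tx": -1.44, "ty": -1.26, "tz": 2.0, "rx": 0, "ry": 0, "rz": 0, "claw": 1},
  {"tx": -1.44, "ty": -1.26, "tz": 2.0, "rx": 0, "ry": 0, "rz": 0, "claw": 1},
  {"tx": -1.44, "ty": -1.26, "tz": 2.0, "rx": 0, "ry": 0, "rz": 0, "claw": 1},
  {"tx": -1.44, "ty": -1.26, "tz": 2.0, "rx": 0, "ry": 0, "rz": 0, "claw": 1},
])

```text
t: 8.4
ee_pos: [0.4323, -0.1757, 0.1227]
ee_rot: [3.14, 0.001, 1.675]
wrist_force: [0.1, -0.1, -0.2]
opening: 0.0857
grip_force: 0.0
```

```bash
python3 -c "
from h import *
go(.4311,-.1771,.045)"
```

```text
t 8.4 ee [ 0.4323 -0.1757  0.1227] [3.140e+00 1.000e-03 1.675e+00] shift [-0.039 -0.048  2.588] turn [ 0.012  0.006 -0.009]
```

Emit:
carry_out([
  {"tx": -0.04, "ty": -0.05, "tz": 0.6, "rx": 0, "ry": 0, "rz": 0, "claw": 1},
  {"tx": -0.04, "ty": -0.05, "tz": 1.3, "rx": 0, "ry": 0, "rz": 0, "claw": 1},
  {"tx": -0.04, "ty": -0.05, "tz": 2.0, "rx": 0, "ry": 0, "rz": 0, "claw": 1},
  {"tx": -0.04, "ty": -0.05, "tz": 2.5, "rx": 0, "ry": 0, "rz": 0, "claw": 1},
  {"tx": -0.04, "ty": -0.05, "tz": 2.6, "rx": 0, "ry": 0, "rz": 0, "claw": 1},
  {"tx": -0.04, "ty": -0.05, "tz": 2.6, "rx": 0, "ry": 0, "rz": 0, "claw": 1},
  {"tx": -0.04, "ty": -0.05, "tz": 2.6, "rx": 0, "ry": 0, "rz": 0, "claw": -1},
  {"tx": -0.04, "ty": -0.05, "tz": 2.6, "rx": 0, "ry": 0, "rz": 0, "claw": -1},
])

```text
t: 9.2
ee_pos: [0.4308, -0.1775, 0.0446]
ee_rot: [3.14, 0.001, 1.674]
wrist_force: [0.5, -0.3, 0.8]
opening: 0.0592
grip_force: 0.0
```

Emit:
carry_out([
  {"tx": 0, "ty": 0, "tz": 0, "rx": 0, "ry": 0, "rz": 0, "claw": -1},
  {"tx": 0, "ty": 0, "tz": 0, "rx": 0, "ry": 0, "rz": 0, "claw": -1},
  {"tx": 0, "ty": 0, "tz": 0, "rx": 0, "ry": 0, "rz": 0, "claw": -1},
  {"tx": 0, "ty": 0, "tz": 0, "rx": 0, "ry": 0, "rz": 0, "claw": -1},
  {"tx": 0, "ty": 0, "tz": 0, "rx": 0, "ry": 0, "rz": 0, "claw": -1},
  {"tx": 0, "ty": 0, "tz": 0, "rx": 0, "ry": 0, "rz": 0, "claw": -1},
  {"tx": 0, "ty": 0, "tz": 0, "rx": 0, "ry": 0, "rz": 0, "claw": -1},
  {"tx": 0, "ty": 0, "tz": 0, "rx": 0, "ry": 0, "rz": 0, "claw": -1},
])

```text
t: 10.0
ee_pos: [0.4306, -0.1775, 0.0444]
ee_rot: [3.141, 0.001, 1.674]
wrist_force: [-0.6, -0.8, 5.7]
opening: 0.0341
grip_force: 49.3
```

```bash
python3 -c "
from h import *
go(.6369,-.0053,.165)"
```

```text
t 10.0 ee [ 0.4306 -0.1775  0.0444] [3.141e+00 1.000e-03 1.674e+00] shift [ 4.994  7.438 -4.017] turn [ 0.007  0.008 -0.015]
```

Emit:
carry_out([
  {"tx": 0, "ty": 0, "tz": -0.7, "rx": 0, "ry": 0, "rz": 0, "claw": -1},
  {"tx": 0, "ty": 0, "tz": -2.0, "rx": 0, "ry": 0, "rz": 0, "claw": -1},
  {"tx": 0.2, "ty": 0.3, "tz": -3.3, "rx": 0, "ry": 0, "rz": 0, "claw": -1},
  {"tx": 0.6, "ty": 0.9, "tz": -4.0, "rx": 0, "ry": 0, "rz": 0, "claw": -1},
  {"tx": 1.3, "ty": 1.9, "tz": -4.0, "rx": 0, "ry": 0, "rz": 0, "claw": -1},
  {"tx": 2.1, "ty": 3.1, "tz": -4.0, "rx": 0, "ry": 0, "rz": 0, "claw": -1},
  {"tx": 2.9, "ty": 4.3, "tz": -4.0, "rx": 0, "ry": 0, "rz": 0, "claw": -1},
  {"tx": 3.7, "ty": 5.5, "tz": -4.0, "rx": 0, "ry": 0, "rz": 0, "claw": -1},
])

```text
t: 10.8
ee_pos: [0.5838, -0.049, 0.1639]
ee_rot: [-3.141, 0.0, 1.674]
wrist_force: [0.2, -1.1, -2.7]
opening: 0.0342
grip_force: 50.1
```

```bash
python3 -c "
from h import *
go(.6369,-.0053,.0565)"
```

```text
t 10.8 ee [ 0.5838 -0.049   0.1639] [-3.141  0.     1.674] shift [1.267 1.912 3.58 ] turn [-0.001  0.004 -0.021]
```

Emit:
carry_out([
  {"tx": 0.6, "ty": 0.9, "tz": 0, "rx": 0, "ry": 0, "rz": 0, "claw": -1},
  {"tx": 1.1, "ty": 1.6, "tz": 0, "rx": 0, "ry": 0, "rz": 0, "claw": -1},
  {"tx": 1.28, "ty": 1.9, "tz": 0.3, "rx": 0, "ry": 0, "rz": 0, "claw": -1},
  {"tx": 1.28, "ty": 1.92, "tz": 1.0, "rx": 0, "ry": 0, "rz": 0, "claw": -1},
  {"tx": 1.28, "ty": 1.92, "tz": 1.9, "rx": 0, "ry": 0, "rz": 0, "claw": -1},
  {"tx": 1.28, "ty": 1.92, "tz": 2.6, "rx": 0, "ry": 0, "rz": 0, "claw": -1},
  {"tx": 1.28, "ty": 1.92, "tz": 3.0, "rx": 0, "ry": 0, "rz": 0, "claw": -1},
  {"tx": 1.28, "ty": 1.92, "tz": 3.2, "rx": 0, "ry": 0, "rz": 0, "claw": -1},
])

```text
t: 11.6
ee_pos: [0.635, -0.0066, 0.0663]
ee_rot: [-3.139, 0.0, 1.674]
wrist_force: [-0.5, -0.2, -1.4]
opening: 0.0338
grip_force: 50.2
```

```bash
python3 -c "
from h import *
go(.6369,-.0053,.0565)"
```

```text
t 11.6 ee [ 0.635  -0.0066  0.0663] [-3.139  0.     1.674] shift [0.035 0.067 0.326] turn [-0.024  0.002 -0.02 ]
```

Emit:
carry_out([
  {"tx": 0.04, "ty": 0.06, "tz": 0.2, "rx": 0, "ry": 0, "rz": 0, "claw": -1},
  {"tx": 0.04, "ty": 0.06, "tz": 0.33, "rx": 0, "ry": 0, "rz": 0, "claw": -1},
  {"tx": 0.04, "ty": 0.06, "tz": 0.33, "rx": 0, "ry": 0, "rz": 0, "claw": -1},
  {"tx": 0.04, "ty": 0.06, "tz": 0.33, "rx": 0, "ry": 0, "rz": 0, "claw": 1},
  {"tx": 0.04, "ty": 0.06, "tz": 0.33, "rx": 0, "ry": 0, "rz": 0, "claw": 1},
  {"tx": 0.04, "ty": 0.06, "tz": 0.33, "rx": 0, "ry": 0, "rz": 0, "claw": 1},
  {"tx": 0.04, "ty": 0.06, "tz": 0.33, "rx": 0, "ry": 0, "rz": 0, "claw": 1},
  {"tx": 0.04, "ty": 0.06, "tz": 0, "rx": 0, "ry": 0, "rz": 0, "claw": 1},
])

```text
t: 12.4
ee_pos: [0.637, -0.0044, 0.0671]
ee_rot: [-3.139, -0.0, 1.675]
wrist_force: [0.6, -0.4, -0.3]
opening: 0.0856
grip_force: 0.0
```

```bash
python3 -c "
from h import *
go(.4483,-.0635,.14)"
```

```text
t 12.4 ee [ 0.637  -0.0044  0.0671] [-3.139 -0.     1.675] shift [-1.306 -6.467 -2.416] turn [-0.02  -0.001 -0.013]
```

Emit:
carry_out([
  {"tx": 0, "ty": 0, "tz": -0.7, "rx": 0, "ry": 0, "rz": 0, "claw": 1},
  {"tx": 0, "ty": 0, "tz": -1.8, "rx": 0, "ry": 0, "rz": 0, "claw": 1},
  {"tx": -0.1, "ty": -0.6, "tz": -2.5, "rx": 0, "ry": 0, "rz": 0, "claw": 1},
  {"tx": -0.4, "ty": -1.8, "tz": -2.6, "rx": 0, "ry": 0, "rz": 0, "claw": 1},
  {"tx": -0.65, "ty": -3.2, "tz": -2.6, "rx": 0, "ry": 0, "rz": 0, "claw": 1},
  {"tx": -0.9, "ty": -4.6, "tz": -2.5, "rx": 0, "ry": 0, "rz": 0, "claw": 1},
  {"tx": -1.2, "ty": -5.8, "tz": -2.2, "rx": 0, "ry": 0, "rz": 0, "claw": 1},
  {"tx": -1.3, "ty": -6.4, "tz": -1.8, "rx": 0, "ry": 0, "rz": 0, "claw": 1},
])

```text
t: 13.2
ee_pos: [0.4481, -0.0644, 0.1226]
ee_rot: [-3.141, 0.002, 1.673]
wrist_force: [0.7, -0.4, -0.4]
opening: 0.0854
grip_force: 0.0
```

```bash
python3 -c "
from h import *
go(.4483,-.0635,.03)"
```

```text
t 13.2 ee [ 0.4481 -0.0644  0.1226] [-3.141e+00  2.000e-03  1.673e+00] shift [0.035 0.012 3.085] turn [-0.006  0.021 -0.026]
```

Emit:
carry_out([
  {"tx": 0.04, "ty": 0, "tz": 0.6, "rx": 0, "ry": 0, "rz": 0, "claw": 1},
  {"tx": 0.04, "ty": 0, "tz": 1.4, "rx": 0, "ry": 0, "rz": 0, "claw": 1},
  {"tx": 0.04, "ty": 0, "tz": 2.2, "rx": 0, "ry": 0, "rz": 0, "claw": 1},
  {"tx": 0.04, "ty": 0, "tz": 2.8, "rx": 0, "ry": 0, "rz": 0, "claw": 1},
  {"tx": 0.04, "ty": 0, "tz": 3.1, "rx": 0, "ry": 0, "rz": 0, "claw": 1},
  {"tx": 0.04, "ty": 0, "tz": 3.1, "rx": 0, "ry": 0, "rz": 0, "claw": 1},
  {"tx": 0.04, "ty": 0, "tz": 3.1, "rx": 0, "ry": 0, "rz": 0, "claw": -1},
  {"tx": 0.04, "ty": 0, "tz": 3.1, "rx": 0, "ry": 0, "rz": 0, "claw": -1},
])

```text
t: 14.0
ee_pos: [0.4514, -0.0617, 0.0297]
ee_rot: [3.14, 0.0, 1.674]
wrist_force: [0.0, -0.1, 0.1]
opening: 0.059
grip_force: 0.0
```

Emit:
carry_out([
  {"tx": 0, "ty": 0, "tz": 0, "rx": 0, "ry": 0, "rz": 0, "claw": -1},
  {"tx": 0, "ty": 0, "tz": 0, "rx": 0, "ry": 0, "rz": 0, "claw": -1},
  {"tx": 0, "ty": 0, "tz": 0, "rx": 0, "ry": 0, "rz": 0, "claw": -1},
  {"tx": 0, "ty": 0, "tz": 0, "rx": 0, "ry": 0, "rz": 0, "claw": -1},
  {"tx": 0, "ty": 0, "tz": 0, "rx": 0, "ry": 0, "rz": 0, "claw": -1},
  {"tx": 0, "ty": 0, "tz": 0, "rx": 0, "ry": 0, "rz": 0, "claw": -1},
  {"tx": 0, "ty": 0, "tz": 0, "rx": 0, "ry": 0, "rz": 0, "claw": -1},
  {"tx": 0, "ty": 0, "tz": 0, "rx": 0, "ry": 0, "rz": 0, "claw": -1},
])

```text
t: 14.8
ee_pos: [0.4511, -0.0619, 0.0296]
ee_rot: [3.14, 0.001, 1.674]
wrist_force: [-1.5, -0.9, 8.0]
opening: 0.0357
grip_force: 49.0
```

```bash
python3 -c "
from h import *
go(.6453,-.0843,.15)"
```

```text
t 14.8 ee [ 0.4511 -0.0619  0.0296] [3.140e+00 1.000e-03 1.674e+00] shift [-1.415  6.364 -4.004] turn [ 0.011  0.007 -0.016]
```

Emit:
carry_out([
  {"tx": 0, "ty": 0, "tz": -0.7, "rx": 0, "ry": 0, "rz": 0, "claw": -1},
  {"tx": 0, "ty": 0, "tz": -2.0, "rx": 0, "ry": 0, "rz": 0, "claw": -1},
  {"tx": -0.1, "ty": 0.4, "tz": -3.3, "rx": 0, "ry": 0, "rz": 0, "claw": -1},
  {"tx": -0.3, "ty": 1.2, "tz": -4.0, "rx": 0, "ry": 0, "rz": 0, "claw": -1},
  {"tx": -0.6, "ty": 2.5, "tz": -4.0, "rx": 0, "ry": 0, "rz": 0, "claw": -1},
  {"tx": -0.9, "ty": 3.9, "tz": -4.0, "rx": 0, "ry": 0, "rz": 0, "claw": -1},
  {"tx": -1.2, "ty": 5.2, "tz": -4.0, "rx": 0, "ry": 0, "rz": 0, "claw": -1},
  {"tx": -1.35, "ty": 6.1, "tz": -4.0, "rx": 0, "ry": 0, "rz": 0, "claw": -1},
])

```text
t: 15.6
ee_pos: [0.6391, -0.0841, 0.1487]
ee_rot: [3.141, 0.0, 1.673]
wrist_force: [0.8, -0.7, -1.6]
opening: 0.0358
grip_force: 50.3
```

```bash
python3 -c "
from h import *
go(.6453,-.0828,.0415)"
```

```text
t 15.6 ee [ 0.6391 -0.0841  0.1487] [3.141 0.    1.673] shift [0.022 0.207 3.574] turn [ 0.007  0.002 -0.028]
```

Emit:
carry_out([
  {"tx": 0.02, "ty": 0.2, "tz": 0.2, "rx": 0, "ry": 0, "rz": 0, "claw": -1},
  {"tx": 0.02, "ty": 0.2, "tz": 0.9, "rx": 0, "ry": 0, "rz": 0, "claw": -1},
  {"tx": 0.02, "ty": 0.2, "tz": 1.8, "rx": 0, "ry": 0, "rz": 0, "claw": -1},
  {"tx": 0.02, "ty": 0.2, "tz": 2.5, "rx": 0, "ry": 0, "rz": 0, "claw": -1},
  {"tx": 0.02, "ty": 0.2, "tz": 3.0, "rx": 0, "ry": 0, "rz": 0, "claw": -1},
  {"tx": 0.02, "ty": 0.2, "tz": 3.2, "rx": 0, "ry": 0, "rz": 0, "claw": -1},
  {"tx": 0.02, "ty": 0.2, "tz": 3.3, "rx": 0, "ry": 0, "rz": 0, "claw": -1},
  {"tx": 0.02, "ty": 0.2, "tz": 3.3, "rx": 0, "ry": 0, "rz": 0, "claw": -1},
])

```text
t: 16.4
ee_pos: [0.6431, -0.0817, 0.0502]
ee_rot: [3.141, -0.0, 1.675]
wrist_force: [-0.5, 0.1, -1.0]
opening: 0.0358
grip_force: 50.3
```

```bash
python3 -c "
from h import *
go(.6453,-.0828,.0415)"
```

```text
t 16.4 ee [ 0.6431 -0.0817  0.0502] [ 3.141 -0.     1.675] shift [-0.043  0.068  0.292] turn [ 0.006 -0.    -0.014]
```

Emit:
carry_out([
  {"tx": -0.04, "ty": 0.07, "tz": 0.2, "rx": 0, "ry": 0, "rz": 0, "claw": -1},
  {"tx": -0.04, "ty": 0.07, "tz": 0.3, "rx": 0, "ry": 0, "rz": 0, "claw": -1},
  {"tx": -0.04, "ty": 0.07, "tz": 0.3, "rx": 0, "ry": 0, "rz": 0, "claw": -1},
  {"tx": -0.04, "ty": 0.07, "tz": 0.3, "rx": 0, "ry": 0, "rz": 0, "claw": 1},
  {"tx": -0.04, "ty": 0.07, "tz": 0.3, "rx": 0, "ry": 0, "rz": 0, "claw": 1},
  {"tx": -0.04, "ty": 0.07, "tz": 0.3, "rx": 0, "ry": 0, "rz": 0, "claw": 1},
  {"tx": -0.04, "ty": 0.07, "tz": 0.3, "rx": 0, "ry": 0, "rz": 0, "claw": 1},
  {"tx": -0.04, "ty": 0.07, "tz": 0, "rx": 0, "ry": 0, "rz": 0, "claw": 1},
])

```text
t: 17.2
ee_pos: [0.6443, -0.0829, 0.0489]
ee_rot: [-3.139, -0.0, 1.675]
wrist_force: [0.5, -0.1, -0.1]
opening: 0.0851
grip_force: 0.0
```

```bash
python3 -c "
from h import *
go(.4403,.0525,.13)"
```

```text
t 17.2 ee [ 0.6443 -0.0829  0.0489] [-3.139 -0.     1.675] shift [ 5.194 -6.3   -2.686] turn [-0.022 -0.004 -0.013]
```

Emit:
carry_out([
  {"tx": 0, "ty": 0, "tz": -0.7, "rx": 0, "ry": 0, "rz": 0, "claw": 1},
  {"tx": 0, "ty": 0, "tz": -1.9, "rx": 0, "ry": 0, "rz": 0, "claw": 1},
  {"tx": 0, "ty": -0.3, "tz": -3.0, "rx": 0, "ry": 0, "rz": 0, "claw": 1},
  {"tx": 0.3, "ty": -1.2, "tz": -3.4, "rx": 0, "ry": 0, "rz": 0, "claw": 1},
  {"tx": 1.1, "ty": -2.3, "tz": -3.4, "rx": 0, "ry": 0, "rz": 0, "claw": 1},
  {"tx": 2.1, "ty": -3.3, "tz": -3.4, "rx": 0, "ry": 0, "rz": 0, "claw": 1},
  {"tx": 3.1, "ty": -4.3, "tz": -3.3, "rx": 0, "ry": 0, "rz": 0, "claw": 1},
  {"tx": 4.1, "ty": -5.3, "tz": -3.0, "rx": 0, "ry": 0, "rz": 0, "claw": 1},
])

```text
t: 18.0
ee_pos: [0.4735, 0.0241, 0.141]
ee_rot: [3.139, 0.0, 1.674]
wrist_force: [1.3, 1.0, 0.5]
opening: 0.0853
grip_force: 0.0
```

```bash
python3 -c "
from h import *
go(.4403,.0525,.08)"
```

```text
t 18.0 ee [0.4735 0.0241 0.141 ] [3.139 0.    1.674] shift [ 1.057 -1.009  2.03 ] turn [ 0.025  0.003 -0.017]
```

Emit:
carry_out([
  {"tx": 0.6, "ty": -0.6, "tz": 0.1, "rx": 0, "ry": 0, "rz": 0, "claw": 1},
  {"tx": 1.0, "ty": -0.95, "tz": 0.5, "rx": 0, "ry": 0, "rz": 0, "claw": 1},
  {"tx": 1.06, "ty": -1.0, "tz": 1.2, "rx": 0, "ry": 0, "rz": 0, "claw": 1},
  {"tx": 1.06, "ty": -1.0, "tz": 1.9, "rx": 0, "ry": 0, "rz": 0, "claw": 1},
  {"tx": 1.06, "ty": -1.0, "tz": 2.3, "rx": 0, "ry": 0, "rz": 0, "claw": 1},
  {"tx": 1.06, "ty": -1.0, "tz": 2.4, "rx": 0, "ry": 0, "rz": 0, "claw": 1},
  {"tx": 1.06, "ty": -1.0, "tz": 2.4, "rx": 0, "ry": 0, "rz": 0, "claw": 1},
  {"tx": 1.06, "ty": -1.0, "tz": 2.4, "rx": 0, "ry": 0, "rz": 0, "claw": 1},
])

```text
t: 18.8
ee_pos: [0.4416, 0.0517, 0.0685]
ee_rot: [3.14, 0.0, 1.675]
wrist_force: [1.3, -0.4, 0.8]
opening: 0.0854
grip_force: 0.0
```

```bash
python3 -c "
from h import *
go(.4403,.0525,.012)"
```

```text
t 18.8 ee [0.4416 0.0517 0.0685] [3.14  0.    1.675] shift [ 0.03  -0.043  1.884] turn [ 0.011  0.    -0.014]
```

Emit:
carry_out([
  {"tx": 0.03, "ty": -0.04, "tz": 0.5, "rx": 0, "ry": 0, "rz": 0, "claw": 1},
  {"tx": 0.03, "ty": -0.04, "tz": 1.1, "rx": 0, "ry": 0, "rz": 0, "claw": 1},
  {"tx": 0.03, "ty": -0.04, "tz": 1.6, "rx": 0, "ry": 0, "rz": 0, "claw": 1},
  {"tx": 0.03, "ty": -0.04, "tz": 1.85, "rx": 0, "ry": 0, "rz": 0, "claw": 1},
  {"tx": 0.03, "ty": -0.04, "tz": 1.9, "rx": 0, "ry": 0, "rz": 0, "claw": 1},
  {"tx": 0.03, "ty": -0.04, "tz": 1.9, "rx": 0, "ry": 0, "rz": 0, "claw": 1},
  {"tx": 0.03, "ty": -0.04, "tz": 1.9, "rx": 0, "ry": 0, "rz": 0, "claw": -1},
  {"tx": 0.03, "ty": -0.04, "tz": 1.9, "rx": 0, "ry": 0, "rz": 0, "claw": -1},
])

```text
t: 19.6
ee_pos: [0.4402, 0.0524, 0.0114]
ee_rot: [3.14, -0.0, 1.674]
wrist_force: [0.8, -0.2, 0.6]
opening: 0.0589
grip_force: 0.0
```

Emit:
carry_out([
  {"tx": 0, "ty": 0, "tz": 0, "rx": 0, "ry": 0, "rz": 0, "claw": -1},
  {"tx": 0, "ty": 0, "tz": 0, "rx": 0, "ry": 0, "rz": 0, "claw": -1},
  {"tx": 0, "ty": 0, "tz": 0, "rx": 0, "ry": 0, "rz": 0, "claw": -1},
  {"tx": 0, "ty": 0, "tz": 0, "rx": 0, "ry": 0, "rz": 0, "claw": -1},
  {"tx": 0, "ty": 0, "tz": 0, "rx": 0, "ry": 0, "rz": 0, "claw": -1},
  {"tx": 0, "ty": 0, "tz": 0, "rx": 0, "ry": 0, "rz": 0, "claw": -1},
  {"tx": 0, "ty": 0, "tz": 0, "rx": 0, "ry": 0, "rz": 0, "claw": -1},
  {"tx": 0, "ty": 0, "tz": 0, "rx": 0, "ry": 0, "rz": 0, "claw": -1},
])

```text
t: 20.4
ee_pos: [0.4401, 0.0523, 0.0114]
ee_rot: [3.141, 0.0, 1.674]
wrist_force: [-0.9, -1.4, 7.6]
opening: 0.0345
grip_force: 49.1
```

```bash
python3 -c "
from h import *
go(.6538,-.1641,.16)"
```

```text
t 20.4 ee [0.4401 0.0523 0.0114] [3.141 0.    1.674] shift [-7.913  6.344 -4.945] turn [ 0.009  0.003 -0.016]
```

Emit:
carry_out([
  {"tx": 0, "ty": 0, "tz": -0.7, "rx": 0, "ry": 0, "rz": 0, "claw": -1},
  {"tx": 0, "ty": 0, "tz": -2.0, "rx": 0, "ry": 0, "rz": 0, "claw": -1},
  {"tx": 0, "ty": 0, "tz": -3.4, "rx": 0, "ry": 0, "rz": 0, "claw": -1},
  {"tx": -0.4, "ty": 0.3, "tz": -4.5, "rx": 0, "ry": 0, "rz": 0, "claw": -1},
  {"tx": -1.2, "ty": 1.0, "tz": -5, "rx": 0, "ry": 0, "rz": 0, "claw": -1},
  {"tx": -2.3, "ty": 1.8, "tz": -5, "rx": 0, "ry": 0, "rz": 0, "claw": -1},
  {"tx": -3.4, "ty": 2.7, "tz": -5, "rx": 0, "ry": 0, "rz": 0, "claw": -1},
  {"tx": -4.5, "ty": 3.6, "tz": -5, "rx": 0, "ry": 0, "rz": 0, "claw": -1},
])

```text
t: 21.2
ee_pos: [0.562, -0.0723, 0.1612]
ee_rot: [3.141, 0.001, 1.674]
wrist_force: [0.5, -0.2, -1.5]
opening: 0.0344
grip_force: 50.1
```

```bash
python3 -c "
from h import *
go(.6538,-.1641,.16)"
```

```text
t 21.2 ee [ 0.562  -0.0723  0.1612] [3.141e+00 1.000e-03 1.674e+00] shift [-3.358  2.729  0.041] turn [ 0.002  0.005 -0.016]
```

Emit:
carry_out([
  {"tx": -1.0, "ty": 0.8, "tz": 0, "rx": 0, "ry": 0, "rz": 0, "claw": -1},
  {"tx": -2.0, "ty": 1.6, "tz": 0, "rx": 0, "ry": 0, "rz": 0, "claw": -1},
  {"tx": -2.9, "ty": 2.3, "tz": 0, "rx": 0, "ry": 0, "rz": 0, "claw": -1},
  {"tx": -3.3, "ty": 2.7, "tz": 0.2, "rx": 0, "ry": 0, "rz": 0, "claw": -1},
  {"tx": -3.36, "ty": 2.73, "tz": 0.8, "rx": 0, "ry": 0, "rz": 0, "claw": -1},
  {"tx": -3.36, "ty": 2.73, "tz": 1.6, "rx": 0, "ry": 0, "rz": 0, "claw": -1},
  {"tx": -3.36, "ty": 2.73, "tz": 2.2, "rx": 0, "ry": 0, "rz": 0, "claw": -1},
  {"tx": -3.36, "ty": 2.73, "tz": 2.4, "rx": 0, "ry": 0, "rz": 0, "claw": -1},
])

```text
t: 22.0
ee_pos: [0.6516, -0.1626, 0.0864]
ee_rot: [-3.138, -0.001, 1.675]
wrist_force: [-0.2, 0.3, -1.5]
opening: 0.0342
grip_force: 50.1
```

```bash
python3 -c "
from h import *
go(.6538,-.1641,.0235)"
```

```text
t 22.0 ee [ 0.6516 -0.1626  0.0864] [-3.138e+00 -1.000e-03  1.675e+00] shift [-0.06   0.077  2.096] turn [-0.036 -0.011 -0.014]
```

Emit:
carry_out([
  {"tx": -0.06, "ty": 0.07, "tz": 0.6, "rx": 0, "ry": 0, "rz": 0, "claw": -1},
  {"tx": -0.06, "ty": 0.07, "tz": 1.2, "rx": 0, "ry": 0, "rz": 0, "claw": -1},
  {"tx": -0.06, "ty": 0.07, "tz": 1.6, "rx": 0, "ry": 0, "rz": 0, "claw": -1},
  {"tx": -0.06, "ty": 0.07, "tz": 1.85, "rx": 0, "ry": 0, "rz": 0, "claw": -1},
  {"tx": -0.06, "ty": 0.07, "tz": 2.0, "rx": 0, "ry": 0, "rz": 0, "claw": -1},
  {"tx": -0.06, "ty": 0.07, "tz": 2.07, "rx": 0, "ry": 0, "rz": 0, "claw": -1},
  {"tx": -0.06, "ty": 0.07, "tz": 2.07, "rx": 0, "ry": 0, "rz": 0, "claw": -1},
  {"tx": -0.06, "ty": 0.07, "tz": 2.07, "rx": 0, "ry": 0, "rz": 0, "claw": -1},
])

```text
t: 22.8
ee_pos: [0.6558, -0.1641, 0.0273]
ee_rot: [3.141, 0.0, 1.675]
wrist_force: [-0.0, 0.1, -0.1]
opening: 0.0348
grip_force: 50.1
```

```bash
python3 -c "
from h import *
go(.6538,-.1641,.0235)"
```

```text
t 22.8 ee [ 0.6558 -0.1641  0.0273] [3.141 0.    1.675] shift [ 0.006 -0.066  0.127] turn [ 0.009  0.002 -0.014]
```

Emit:
carry_out([
  {"tx": 0, "ty": -0.05, "tz": 0.1, "rx": 0, "ry": 0, "rz": 0, "claw": -1},
  {"tx": 0, "ty": -0.05, "tz": 0.13, "rx": 0, "ry": 0, "rz": 0, "claw": -1},
  {"tx": 0, "ty": -0.05, "tz": 0.13, "rx": 0, "ry": 0, "rz": 0, "claw": -1},
  {"tx": 0, "ty": -0.05, "tz": 0.13, "rx": 0, "ry": 0, "rz": 0, "claw": 1},
  {"tx": 0, "ty": -0.05, "tz": 0.13, "rx": 0, "ry": 0, "rz": 0, "claw": 1},
  {"tx": 0, "ty": -0.05, "tz": 0.13, "rx": 0, "ry": 0, "rz": 0, "claw": 1},
  {"tx": 0, "ty": -0.05, "tz": 0.13, "rx": 0, "ry": 0, "rz": 0, "claw": 1},
  {"tx": 0, "ty": -0.05, "tz": -0.3, "rx": 0, "ry": 0, "rz": 0, "claw": 1},
])

```text
t: 23.6
ee_pos: [0.6526, -0.1642, 0.0343]
ee_rot: [-3.138, -0.001, 1.675]
wrist_force: [-1.1, -1.2, 0.1]
opening: 0.0854
grip_force: 0.0
```

Emit:
carry_out([
  {"tx": 0, "ty": 0, "tz": -1, "rx": 0, "ry": 0, "rz": 0, "claw": 1},
  {"tx": 0, "ty": 0, "tz": -2.2, "rx": 0, "ry": 0, "rz": 0, "claw": 1},
  {"tx": 0, "ty": 0, "tz": -3.5, "rx": 0, "ry": 0, "rz": 0, "claw": 1},
  {"tx": 0, "ty": -1, "tz": -4.5, "rx": 0, "ry": 0, "rz": 0, "claw": 1},
  {"tx": -0.6, "ty": -2.2, "tz": -5, "rx": 0, "ry": 0, "rz": 0, "claw": 1},
  {"tx": -1.4, "ty": -3.4, "tz": -5, "rx": 0, "ry": 0, "rz": 0, "claw": 1},
  {"tx": -2.4, "ty": -4.4, "tz": -5, "rx": 0, "ry": 0, "rz": 0, "claw": 1},
  {"tx": -3.4, "ty": -5.2, "tz": -5, "rx": 0, "ry": 0, "rz": 0, "claw": 1},
])

```text
t: 24.4
ee_pos: [0.5077, -0.2829, 0.1871]
ee_rot: [3.141, 0.001, 1.675]
wrist_force: [0.3, -0.4, -0.0]
opening: 0.0854
grip_force: 0.0
```

Emit:
carry_out([
  {"tx": -1, "ty": -0.3, "tz": 0, "rx": 0, "ry": 0, "rz": 0, "claw": 1},
  {"tx": -2, "ty": -0.5, "tz": 0, "rx": 0, "ry": 0, "rz": 0, "claw": 1},
  {"tx": -3, "ty": -0.5, "tz": 0, "rx": 0, "ry": 0, "rz": 0, "claw": 1},
  {"tx": -4, "ty": -0.5, "tz": 0, "rx": 0, "ry": 0, "rz": 0, "claw": 1},
  {"tx": -4.6, "ty": -0.5, "tz": 0, "rx": 0, "ry": 0, "rz": 0, "claw": 1},
  {"tx": -4.8, "ty": -0.5, "tz": 0, "rx": 0, "ry": 0, "rz": 0, "claw": 1},
  {"tx": -4.8, "ty": -0.5, "tz": 0, "rx": 0, "ry": 0, "rz": 0, "claw": 1},
  {"tx": -4.8, "ty": -0.5, "tz": 0, "rx": 0, "ry": 0, "rz": 0, "claw": 1},
])

```text
t: 25.2
ee_pos: [0.5097, -0.425, 0.1862]
ee_rot: [3.141, -0.001, 1.676]
wrist_force: [0.3, 0.3, -0.3]
opening: 0.0855
grip_force: 0.0
```

```bash
python3 -c "
from h import *
t=vision.read_camera('top');d=vision.read_camera('side')
a=cv2.resize(t['pixels'][115:185,200:380,::-1],None,fx=4,fy=4,interpolation=cv2.INTER_CUBIC)
b=cv2.resize(d['pixels'][120:230,130:310,::-1],None,fx=4,fy=4,interpolation=cv2.INTER_CUBIC)[:300]
cv2.imwrite('pics/f1.png',np.vstack([a,b]))
for p,h in zip([(.6278,.0751),(.6369,-.0053),(.6453,-.0843),(.6538,-.1641)],(.115,.09,.065,.04)):
  u,v=proj(t,np.array([*p,h+.012]));print('expected top centre in crop',round(4*(u-200)+1.5),round(4*(v-115)+1.5))
"
```

```text
expected top centre in crop 104 131
expected top centre in crop 235 128
expected top centre in crop 357 126
expected top centre in crop 476 124
```

View pics/f1.png

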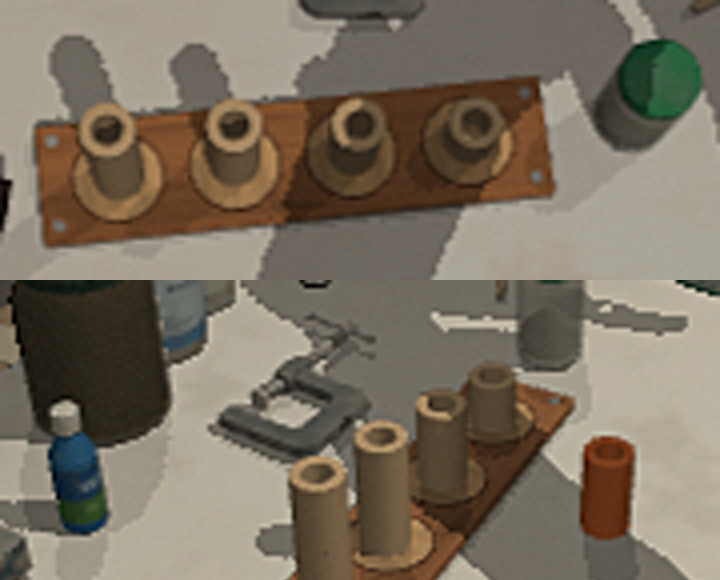

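The final crops show all four props upright in their rings. Their top centres are at about (107,130), (235,126), (359,124) and (475,124), within 3 crop px (about 2 mm) of what I expected.

```bash
python3 -c "
from station import bot
print(bot.job_done())"
```

```text
the job is handed in; nothing more can be done
None
```

The four props stand upright in their rings, running 115, 90, 65 and 40 mm from the clay-lump end, and the job was handed in after about 25 s of the allowed 106 s; the hand-in gave no verdict.

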